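# Re-rack a row of bottles in reverse order

### The job

Move the four amber bottles from the shallow cardboard tray to the white rack, one to each compartment, so that the row stands in reverse order (as seen from the robot): the bottle at the left end of the tray goes into the compartment at the right end of the rack, and so on. They are glass: set each down gently, without dropping or tipping it over, and leave all four standing upright on the rack's floor.

Things in the scene. Friction and masses are not known exactly. Their poses are not given: they have to be found in the camera images.
- dropper_mid (a point): Round dropper bottle, 94 mm tall: body 33 mm across and 58 mm high, then a narrow black collar and rubber-bulb top (19 then 12 mm across). About 75 g. Amber glass, black plastic top, paper label. The point is on its vertical axis, half-way up; z is up.
- square_mid (a point): Square bottle, 82 mm tall: body 32 x 32 mm and 60 mm high with its sides along x and y, then a round black cap 23 mm across. About 80 g. Amber glass, black plastic top, paper label. The point is on its vertical axis, half-way up; z is up.
- jar_mid (a point): Squat jar, 64 mm tall and 42 mm across all the way up, the top 18 mm being its black lid. About 90 g. Amber glass, black plastic top, paper label. The point is on its vertical axis, half-way up; z is up.
- slim_mid (a point): Slim round bottle, 86 mm tall and 30 mm across all the way up, the top 24 mm being its flat black cap. About 65 g. Amber glass, black plastic top, paper label. The point is on its vertical axis, half-way up; z is up.
- pad_dropper: White pad, 56 x 56 x 5 mm, fixed in the cardboard tray, with a black print of the foot of the dropper bottle on it; at the start the dropper bottle stands on it. The top of the pad is 8 mm above the table. The origin is the centre of the underside, its axes are parallel to the tray's.
- pad_square: White pad, 56 x 56 x 5 mm, fixed in the cardboard tray, with a black print of the foot of the square bottle on it; at the start the square bottle stands on it. The top of the pad is 8 mm above the table. The origin is the centre of the underside, its axes are parallel to the tray's.
- pad_jar: White pad, 56 x 56 x 5 mm, fixed in the cardboard tray, with a black print of the foot of the jar on it; at the start the jar stands on it. The top of the pad is 8 mm above the table. The origin is the centre of the underside, its axes are parallel to the tray's.
- pad_slim: White pad, 56 x 56 x 5 mm, fixed in the cardboard tray, with a black print of the foot of the slim bottle on it; at the start the slim bottle stands on it. The top of the pad is 8 mm above the table. The origin is the centre of the underside, its axes are parallel to the tray's.
- tray: Cardboard tray, fixed, 68 (x) by 260 mm (y), rim 14 mm high and 4 mm thick, no dividers. The four pads lie in it in a row at y = -96, -32, 32, 96 mm, in any order. Origin: centre of its underside, on the table; +x points away from the robot, +y to the robot's left, turned by at most 0.25 rad. Small loose things up to 65 mm tall stand before and behind tray and rack, 75 mm or more from the line of bottles.
- rack: White rack, fixed, 68 (x) by 260 mm (y), empty at the start; rim and three dividers, 14 mm high and 4 mm thick, make four open compartments 60 x 60 mm inside, in a row with centres at y = -96, -32, 32, 96 mm. Its floor is 4 mm above the table. Origin: centre of its underside, on the table; axes as for the tray, beside which it stands, to the left or right.
Not all that is in view belongs to the job. Leave any green look-alike of the part that bears dropper_mid alone. What is shaped like the part that bears slim_mid but green is not meant.

How it is judged (in metres and radians):
At the end, for the whole second after the job is handed in: Each bottle stands still and upright (within 0.12 rad) on the floor of the rack (height within 5 mm), within 18 mm in x and y of the centre of the compartment whose y in the rack is the opposite of the y that its pad has in the tray (x of dropper_mid in the frame of rack between -0.018 and 0.018 m and z of dropper_mid in the frame of rack between 0.046 and 0.056 m and angle between each of dropper_mid, square_mid, jar_mid, slim_mid's own z axis and vertical below 0.12 rad and linear speed of each of dropper, square, jar, slim below 0.02 m/s and angular speed of each of dropper, square, jar, slim below 0.2 rad/s and (not (y of pad_dropper in the frame of tray between -0.116 and -0.076 m) or y of dropper_mid in the frame of rack between 0.078 and 0.114 m) and (not (y of pad_dropper in the frame of tray between -0.052 and -0.012 m) or y of dropper_mid in the frame of rack between 0.014 and 0.05 m) and (not (y of pad_dropper in the frame of tray between 0.012 and 0.052 m) or y of dropper_mid in the frame of rack between -0.05 and -0.014 m) and (not (y of pad_dropper in the frame of tray between 0.076 and 0.116 m) or y of dropper_mid in the frame of rack between -0.114 and -0.078 m) and x of square_mid in the frame of rack between -0.018 and 0.018 m and z of square_mid in the frame of rack between 0.04 and 0.05 m and (not (y of pad_square in the frame of tray between -0.116 and -0.076 m) or y of square_mid in the frame of rack between 0.078 and 0.114 m) and (not (y of pad_square in the frame of tray between -0.052 and -0.012 m) or y of square_mid in the frame of rack between 0.014 and 0.05 m) and (not (y of pad_square in the frame of tray between 0.012 and 0.052 m) or y of square_mid in the frame of rack between -0.05 and -0.014 m) and (not (y of pad_square in the frame of tray between 0.076 and 0.116 m) or y of square_mid in the frame of rack between -0.114 and -0.078 m) and x of jar_mid in the frame of rack between -0.018 and 0.018 m and z of jar_mid in the frame of rack between 0.031 and 0.041 m and (not (y of pad_jar in the frame of tray between -0.116 and -0.076 m) or y of jar_mid in the frame of rack between 0.078 and 0.114 m) and (not (y of pad_jar in the frame of tray between -0.052 and -0.012 m) or y of jar_mid in the frame of rack between 0.014 and 0.05 m) and (not (y of pad_jar in the frame of tray between 0.012 and 0.052 m) or y of jar_mid in the frame of rack between -0.05 and -0.014 m) and (not (y of pad_jar in the frame of tray between 0.076 and 0.116 m) or y of jar_mid in the frame of rack between -0.114 and -0.078 m) and x of slim_mid in the frame of rack between -0.018 and 0.018 m and z of slim_mid in the frame of rack between 0.042 and 0.052 m and (not (y of pad_slim in the frame of tray between -0.116 and -0.076 m) or y of slim_mid in the frame of rack between 0.078 and 0.114 m) and (not (y of pad_slim in the frame of tray between -0.052 and -0.012 m) or y of slim_mid in the frame of rack between 0.014 and 0.05 m) and (not (y of pad_slim in the frame of tray between 0.012 and 0.052 m) or y of slim_mid in the frame of rack between -0.05 and -0.014 m) and (not (y of pad_slim in the frame of tray between 0.076 and 0.116 m) or y of slim_mid in the frame of rack between -0.114 and -0.078 m)); the robot touches nothing.
It fails at once if a bottle was dropped (moving faster than 0.7 m/s out of the fingers) ((linear speed of dropper above 0.7 m/s and contact force between the fingers and dropper below 0.05 N) or (linear speed of square above 0.7 m/s and contact force between the fingers and square below 0.05 N) or (linear speed of jar above 0.7 m/s and contact force between the fingers and jar below 0.05 N) or (linear speed of slim above 0.7 m/s and contact force between the fingers and slim below 0.05 N)).
It fails at once if a bottle was tipped over (more than 0.7 rad) (angle between any of dropper_mid, square_mid, jar_mid, slim_mid's own z axis and vertical above 0.7 rad).
It also fails if it takes over 104 s, if anything falls off the work surface, if the arm or the gripper's body presses on something with over 40 N, if the wrist force passes 120 N, or if a joint passes its speed limit or range.

### The arm

A 6-joint arm with a two-finger parallel gripper is mounted at the origin on the work surface. World frame = base frame: x ahead of the robot, y to its left, z up, the work surface at z = 0. Lengths are in mm, angles in degrees, forces in N, time in s.
With the tool pointing down it reaches from about 300 to 850 mm from the base axis. Payload 4.2 kg.
Tool frame: the origin (TCP) lies between the finger pads; the fingertips stand 22 mm ahead of it and the grasp point (between the pads) lies 3 mm ahead of it; z points along the fingers, y is the direction in which the jaws open and shut (so a half turn about z gives the same grasp; the last joint's range is limited). The gripper opens to 91 mm and grips with 3 to 60 N. Pads are 32 mm wide; open, the fingers measure 118 mm over their backs; the gripper's body (76 mm by 178 mm) begins 60 mm behind the grasp point.
Start: joints at [-70.187, 18.312, 89.639, -0, 72.044, -1.146], TCP at [205.679, -536.97, 235.976] pointing down, gripper open.
Joint ranges: [-177.97, 177.97], [-48.28, 115.42], [12.27, 149.76], [-77.06, 257.06], [2.81, 150.46], [-146.56, 146.56]. Speed limits (degrees/s): [147.25, 147.25, 180, 180, 180, 180].

### API

Orientations are given as [roll, pitch, yaw] about the fixed x, y, z axes, in that order (R = Rz(yaw) Ry(pitch) Rx(roll)).
In Python, from workcell import telemetry, cams, env gives the robot as it stands.
- The arm moves only by the shell command python3 -m inch 'ROWS' [FORCE]. ROWS is JSON, a list of rows, each an object of numbers: "x", "y", "z": the shift along the tool's x, y, z in cm; "yaw": the turn about the tool's z in units of 5 degrees (1.0 is 5 degrees); "gripper": the gripper's target within -1 to 1 (fully open at 1, half-way at 0, shut at -1). A call has 1 to 12 rows; each row shifts and turns the commanded pose from where the row before left it, along the tool's axes as they then stand; what a row does not reach is not made up. A row lasts 1/12 s, in which the tool goes at most 41.7 mm and 7.16 degrees, less where a joint would pass 70% of its speed; a pose out of reach is approached as far as the arm can. A call is refused whole if a number of a shift passes 4.17 or a number of a turn 1, either way. A call with a gripper value outside its range is refused whole. The fingers move at their own pace and stop on an object; FORCE is the grip in N (left out, the last holds). Time passes only in rows, so rows that do not move let the fingers close. It gives the time, the measured TCP pose, the force and the opening at its end, in the units of the state.
- telemetry.state(): the state, without advancing time (a new reading comes with each control period).
- cams.grab_frame(name): name is "scene" or "top" or "wrist"; returns a dict with "pixels" (420x560x3 uint8, red, green, blue), "mtx" (3x3 intrinsics, pixels), "rvec" (rotation vector, rad) and "tvec" (3), from world to camera coordinates, as OpenCV has them. Camera axes: x right, y down, z forward; pixel columns grow to the right and rows downward; lengths in mm; the calibration is good to about 2 mm. A picture is of the moment at which its call begins. There is no depth.
- env.job_done(): hands the job in, once; it reports no verdict.
The state is a dict: "time_s": time; "qpos": joint angles; "qvel": joint speeds; "effort": joint torques, N m; "ee_pos": TCP position; "ee_rot": TCP orientation; "force": force on the tool from outside, world axes, zero at the start; "torque": the same for the moment, N m; "gripper_width": finger opening in mm.
Only numpy, scipy, OpenCV 4.12 (cv2) and the standard library are available. Lean on these libraries where they do the work, as an engineer would, in place of code of your own. Each camera call takes 0.05 s, during which the arm holds its last target. There are 200 camera calls.

## Working session

There is one attempt and no reset: what is moved stays moved. The work goes in short steps, Python scripts to look and compute and a shell command to move; the robot and the scene stay as the last step left them, time stands still between calls to the robot, and variables do not carry over. Pictures are saved under pics/ and viewed, about 12 in all and at most 16, crops included, and the job is handed in when it is done.

```bash
mkdir -p pics; cat > h.py <<'E'
import numpy as np, cv2
from workcell import telemetry, cams, env
def grab(n,f):
    g=cams.grab_frame(n); cv2.imwrite('pics/'+f+'.png',g['pixels'][:,:,::-1]); 
    np.savez('pics/'+f+'.npz',**{k:np.array(g[k]) for k in g}); return g
def ray(g,u,v,z):
    K=np.array(g['mtx'],float);R=cv2.Rodrigues(np.array(g['rvec'],float).reshape(3,1))[0];t=np.array(g['tvec'],float).ravel()
    d=R.T@np.linalg.inv(K)@np.array([u,v,1.]);c=-R.T@t
    return c+d*(z-c[2])/d[2]
def proj(g,p):
    return cv2.projectPoints(np.array(p,float).reshape(-1,1,3),np.array(g['rvec'],float),np.array(g['tvec'],float),np.array(g['mtx'],float),None)[0].reshape(-1,2)
E
python3 - <<'E'
from h import *
for n in('scene','top'):
    g=grab(n,n+'0'); R=cv2.Rodrigues(np.array(g['rvec'],float))[0]; print(n,-R.T@np.array(g['tvec']).ravel())
s=telemetry.state();print(s)
E
```

```text
scene [1025.82327496  281.37900937  583.14246856]
top [417.23159609 -46.7031642  839.38795106]
{'time_s': 0.1, 'qpos': array([-7.01919328e+01,  1.83483108e+01,  8.96990002e+01, -8.84785164e-04,
        7.20446022e+01, -1.14801084e+00]), 'qvel': array([-0.05927456, -0.06073904, -0.13419646,  0.01906363, -0.00203579,
        0.16584537]), 'effort': array([ 6.27039262e-04, -4.13331378e+01, -2.32509363e+01,  7.30027515e-02,
        4.21419111e-02, -5.29274178e-05]), 'ee_pos': array([ 205.48553195, -536.58329387,  235.20381426]), 'ee_rot': array([-1.79908088e+02, -1.00041536e-03,  2.09563506e+01]), 'force': array([-0.15004389, -0.85556807,  0.8270484 ]), 'torque': array([-0.00969546, -0.04257442,  0.0031339 ]), 'gripper_width': 91.03397138863365}
```

View pics/top0.png

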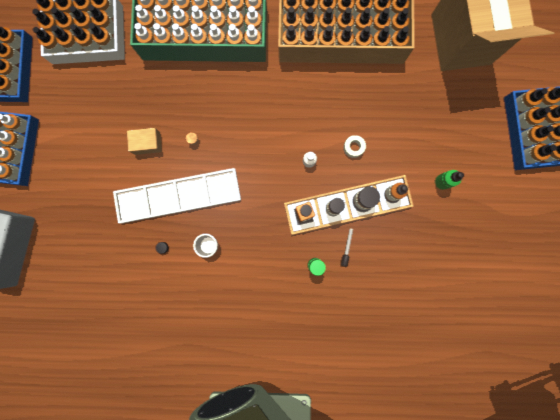

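View pics/scene0.png

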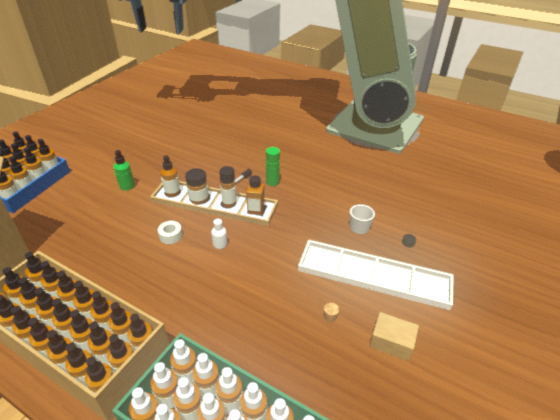

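In the top view, up is away from the robot. The rack is at about (177,195) and the tray at (348,204). From left to right the tray holds the square bottle (306,212), slim (336,206), jar (367,198) and dropper (398,190). The green look-alikes, a dropper shape at (452,178) and a slim shape at (317,267), are both outside the tray, so I'll leave them alone. Next is an enlarged crop to confirm this and read corners.

```bash
python3 - <<'E'
import cv2,numpy as np
i=cv2.imread('pics/top0.png')
a=cv2.resize(i[170:240,275:420],None,fx=5.5,fy=5.5,interpolation=cv2.INTER_CUBIC)[:300]
a=cv2.resize(i[172:240,278:422],(720,340),interpolation=cv2.INTER_CUBIC)
b=cv2.resize(i[165:227,105:249],(720,310)) 
b=cv2.resize(i[165:225,105:249],(720,300),interpolation=cv2.INTER_CUBIC)
a=a[:295]
cv2.imwrite('pics/crop0.png',np.vstack([a,b]))
E
```

```text
(no output)
```

View pics/crop0.png

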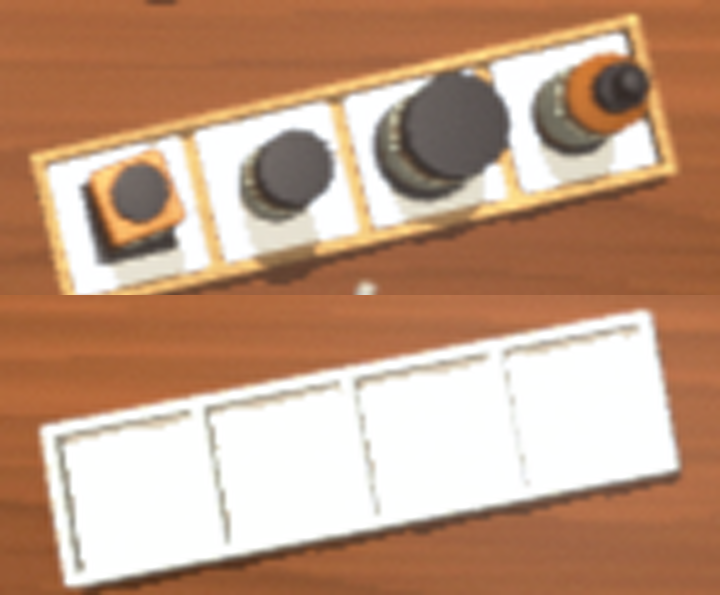

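The crop confirms four amber bottles: square, slim, jar, dropper from left to right. Now I'll fit the poses.

```bash
cat > fit.py <<'E'
from h import *
from scipy.optimize import least_squares
g=dict(np.load('pics/top0.npz'))
def fit(px,off):
    P=np.array([ray(g,u/5+off[0],v/5+off[1],14)[:2] for u,v in px]); M=np.array([[34,130],[34,-130],[-34,-130],[-34,130.]])
    f=lambda q:((M@np.array([[np.cos(q[2]),np.sin(q[2])],[-np.sin(q[2]),np.cos(q[2])]])+q[:2])-P[:len(M)]).ravel()
    s=least_squares(f,[*P.mean(0),0]);print('resid',np.round(s.fun,1));return s.x
T=fit([(30,152),(637,14),(678,175),(66,308)],(278,172));Rk=fit([(40,130),(650,17),(682,177),(68,293)],(105,165))
tf=lambda q,x,y:q[:2]+[np.cos(q[2])*x-np.sin(q[2])*y,np.sin(q[2])*x+np.cos(q[2])*y]
if __name__=='__main__':
    for q in(T,Rk):
        print('pose',q[:2].round(1),np.degrees(q[2]).round(2))
        for y in(96,32,-32,-96):print(y,tf(q,0,y).round(1))
    for n,u,v,z in(('square',140,193,90),('slim',296,170,94),('jar',458,125,72),('dropper',625,85,102)):print(n,ray(g,u/5+278,v/5+172,z)[:2].round(1))
    w=cams.grab_frame('wrist');R=cv2.Rodrigues(np.array(w['rvec'],float))[0]
    print(-R.T@np.array(w['tvec']).ravel(),R)
E
python3 fit.py
```

```text
resid [ 0.6 -0.3 -0.6 -0.1  0.6  0.6 -0.6 -0.2]
resid [-0.9 -1.7 -0.5  0.2  0.4  1.7  1.  -0.2]
pose [ 492.7 -176.4] 13.67
96 [470.  -83.1]
32 [ 485.1 -145.3]
-32 [ 500.3 -207.5]
-96 [ 515.4 -269.7]
pose [504.1 183.4] 11.77
96 [484.6 277.4]
32 [497.6 214.8]
-32 [510.7 152.1]
-96 [523.7  89.5]
square [472.5 -84.2]
slim [ 482.  -142.5]
jar [ 502.6 -207.9]
dropper [ 515.4 -263.7]
[ 279.55797637 -507.80129546  384.74526398] [[ 3.58676335e-01 -9.33461987e-01  6.69746625e-05]
 [-8.95837389e-01 -3.44199176e-01  2.81073479e-01]
 [-2.62348355e-01 -1.00874404e-01 -9.59686248e-01]]
```

```bash
cat > go.py <<'E'
# usage: go.py x y z yaw(final) -> shifts in tool axes from current measured pose
import sys;from h import *
s=telemetry.state();p=s['ee_pos'];w=s['ee_rot'][2];X,Y,Z,W=map(float,sys.argv[1:5])
r=np.radians(w);d=np.array([X,Y,Z])-p
print('t',round(s['time_s'],2),'pose',p.round(1),s['ee_rot'].round(2),'w',round(s['gripper_width'],1))
print('tool cm', np.round([(np.cos(r)*d[0]+np.sin(r)*d[1])/10,(np.sin(r)*d[0]-np.cos(r)*d[1])/10,-d[2]/10],2),'yaw units',round(-((W-w))/5,2))
E
python3 -m inch '[{"yaw":-1},{"yaw":-1},{"yaw":-1},{"yaw":-1},{"yaw":-1},{"yaw":-1},{"yaw":-1},{"yaw":-1},{"yaw":-1},{"yaw":-1},{"yaw":-1},{"yaw":-1}]' 25
python3 -m inch '[{"yaw":-1},{"yaw":-1},{"yaw":-1},{"yaw":-1},{"yaw":-0.54},{}]'; python3 go.py 471 -83.5 180 103.67
```

```text
t 0.15 pose [ 205.6 -536.6  235.3] [-179.92   -0.     20.96] w 91.2
tool cm [ 41.   -32.82   5.53] yaw units -16.54invalid input
invalid input
```

```bash
python3 -m inch '[{"x":0,"y":0,"z":0,"yaw":-1,"gripper":1}]' 25; python3 -m inch '[{"yaw":-1.0}]';python3 go.py 471 -83.5 180 103.67
```

```text
time_s: 0.23
ee_pos: [205.6, -536.7, 235.5]
ee_rot: [-180.0, -0.0, 26.0]
force: [0.7, 0.5, -0.7]
gripper_width: 91.5
t 0.23 pose [ 205.6 -536.7  235.5] [-179.95   -0.     26.04] w 91.5
tool cm [ 43.74 -29.07   5.55] yaw units -15.53invalid input
```

```bash
python3 -m inch '[{"x":0,"y":0,"z":0.3,"yaw":-1,"gripper":1},{"x":0,"y":0,"z":0.3,"yaw":-1,"gripper":1},{"x":0,"y":0,"z":0.3,"yaw":-1,"gripper":1},{"x":0,"y":0,"z":0.3,"yaw":-1,"gripper":1},{"x":0,"y":0,"z":0.3,"yaw":-1,"gripper":1},{"x":0,"y":0,"z":0.3,"yaw":-1,"gripper":1},{"x":0,"y":0,"z":0.3,"yaw":-1,"gripper":1},{"x":0,"y":0,"z":0.3,"yaw":-1,"gripper":1},{"x":0,"y":0,"z":0.3,"yaw":-1,"gripper":1},{"x":0,"y":0,"z":0.3,"yaw":-1,"gripper":1},{"x":0,"y":0,"z":0.3,"yaw":-1,"gripper":1},{"x":0,"y":0,"z":0.3,"yaw":-1,"gripper":1}]' >/dev/null
python3 -m inch '[{"x":0,"y":0,"z":0.3,"yaw":-1,"gripper":1},{"x":0,"y":0,"z":0.3,"yaw":-1,"gripper":1},{"x":0,"y":0,"z":0.3,"yaw":-1,"gripper":1},{"x":0,"y":0,"z":0.3,"yaw":-0.53,"gripper":1},{"x":0,"y":0,"z":0.3,"yaw":0,"gripper":1}]';python3 go.py 471 -83.5 180 103.67
```

```text
time_s: 1.65
ee_pos: [205.6, -536.8, 184.5]
ee_rot: [-180.0, -0.0, 103.7]
force: [0.3, 2.4, -0.4]
gripper_width: 91.1
t 1.65 pose [ 205.6 -536.8  184.5] [-1.8000e+02 -3.0000e-02  1.0365e+02] w 91.1
tool cm [37.79 36.49  0.45] yaw units -0.0
```

```bash
python3 -m inch '[{"x":2.1,"y":2.03,"z":0,"yaw":0,"gripper":1},{"x":2.1,"y":2.03,"z":0,"yaw":0,"gripper":1},{"x":2.1,"y":2.03,"z":0,"yaw":0,"gripper":1},{"x":2.1,"y":2.03,"z":0,"yaw":0,"gripper":1},{"x":2.1,"y":2.03,"z":0,"yaw":0,"gripper":1},{"x":2.1,"y":2.03,"z":0,"yaw":0,"gripper":1},{"x":2.1,"y":2.03,"z":0,"yaw":0,"gripper":1},{"x":2.1,"y":2.03,"z":0,"yaw":0,"gripper":1},{"x":2.1,"y":2.03,"z":0,"yaw":0,"gripper":1}]' >/dev/null
python3 -m inch '[{"x":2.1,"y":2.03,"z":0,"yaw":0,"gripper":1},{"x":2.1,"y":2.03,"z":0,"yaw":0,"gripper":1},{"x":2.1,"y":2.03,"z":0,"yaw":0,"gripper":1},{"x":2.1,"y":2.03,"z":0,"yaw":0,"gripper":1},{"x":2.1,"y":2.03,"z":0,"yaw":0,"gripper":1},{"x":2.1,"y":2.03,"z":0,"yaw":0,"gripper":1},{"x":2.1,"y":2.03,"z":0,"yaw":0,"gripper":1},{"x":2.1,"y":2.03,"z":0,"yaw":0,"gripper":1},{"x":2.1,"y":2.03,"z":0,"yaw":0,"gripper":1},{"x":0,"y":0,"z":0,"yaw":0,"gripper":1}]';python3 go.py 471 -83.5 180 103.67;python3 -c "
from h import *
g=grab('wrist','w1')
for z,p in((90,(471.2,-83.6)),(94,(483.6,-144)),(72,(501.4,-207.7))):print(proj(g,[*p,z]))"
```

```text
time_s: 3.23
ee_pos: [474.1, -80.2, 184.9]
ee_rot: [179.9, -0.1, 103.7]
force: [-0.2, -0.0, 0.6]
gripper_width: 91.4
t 3.23 pose [474.1 -80.2 184.9] [ 1.7987e+02 -7.0000e-02  1.0375e+02] w 91.4
tool cm [-0.25 -0.38  0.49] yaw units 0.02
[[276.93979472 227.94832675]]
[[273.97186003 309.58252198]]
[[277.45591964 365.51263551]]
```

View pics/w1.png

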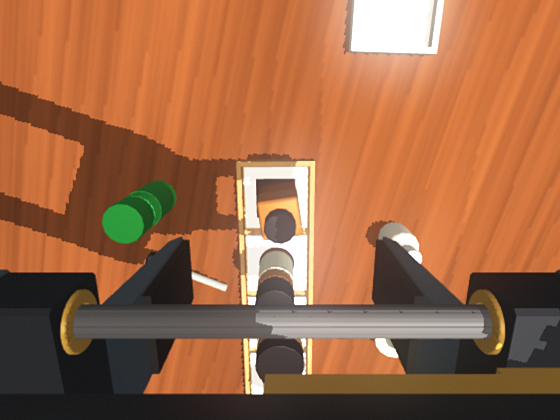

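The wrist view shows the square bottle's cap at (281,224), with slim and jar behind it. The green look-alike at (125,220) and a white bottle at (400,245) are well to the sides. I'll refine the square's position.

```bash
python3 -c "
from h import *
g=dict(np.load('pics/w1.npz'));print(ray(g,281,224,90),ray(g,247,162,14),ray(g,314,162,14),g['mtx'][0])
from fit import T,tf
print(tf(T,-34,130),tf(T,34,130))
R=cv2.Rodrigues(g['rvec'])[0];print(-R.T@g['tvec'].ravel())"
```

```text
[473.2548461  -80.12633569  90.        ] [437.0953233  -56.44251359  14.        ] [493.40318431 -42.6250886   14.        ] [371.07923059   0.         282.24321705]
resid [ 0.6 -0.3 -0.6 -0.1  0.6  0.6 -0.6 -0.2]
resid [-0.9 -1.7 -0.5  0.2  0.4  1.7  1.  -0.2]
[428.94503623 -58.14574596] [495.01912267 -42.07667314]
[454.53317323  -2.59512824 334.52321295]
```

```bash
python3 -m inch '[{"x":-0.14,"y":-0.2,"z":1,"yaw":0,"gripper":1},{"x":0,"y":0,"z":1.5,"yaw":0,"gripper":1},{"x":0,"y":0,"z":1.5,"yaw":0,"gripper":1},{"x":0,"y":0,"z":1.5,"yaw":0,"gripper":1},{"x":0,"y":0,"z":1.5,"yaw":0,"gripper":1},{"x":0,"y":0,"z":1.5,"yaw":0,"gripper":1},{"x":0,"y":0,"z":1.5,"yaw":0,"gripper":1},{"x":0,"y":0,"z":1.5,"yaw":0,"gripper":1},{"x":0,"y":0,"z":1,"yaw":0,"gripper":1},{"x":0,"y":0,"z":0.5,"yaw":0,"gripper":1},{"x":0,"y":0,"z":0.5,"yaw":0,"gripper":1},{"x":0,"y":0,"z":0,"yaw":0,"gripper":1}]'
python3 -m inch '[{"x":0,"y":0,"z":0,"yaw":0,"gripper":-1},{"x":0,"y":0,"z":0,"yaw":0,"gripper":-1},{"x":0,"y":0,"z":0,"yaw":0,"gripper":-1},{"x":0,"y":0,"z":0,"yaw":0,"gripper":-1},{"x":0,"y":0,"z":0,"yaw":0,"gripper":-1},{"x":0,"y":0,"z":0,"yaw":0,"gripper":-1},{"x":0,"y":0,"z":0,"yaw":0,"gripper":-1},{"x":0,"y":0,"z":0,"yaw":0,"gripper":-1}]' 20;  python3 go.py 523.7 89.5 46 101.77
```

```text
time_s: 4.28
ee_pos: [469.7, -85.9, 49.4]
ee_rot: [-179.9, -0.0, 103.6]
force: [0.4, -0.3, 0.2]
gripper_width: 91.3
time_s: 4.95
ee_pos: [470.4, -85.4, 50.0]
ee_rot: [180.0, 0.0, 103.6]
force: [1.0, 0.7, 0.4]
gripper_width: 40.6
t 4.95 pose [470.4 -85.4  50. ] [1.7998e+02 2.0000e-02 1.0361e+02] w 40.6
tool cm [15.75  9.3   0.4 ] yaw units 0.37
```

```bash
python3 -m inch '[{"x":0,"y":0,"z":0,"yaw":0,"gripper":-1},{"x":0,"y":0,"z":0,"yaw":0,"gripper":-1},{"x":0,"y":0,"z":0,"yaw":0,"gripper":-1},{"x":0,"y":0,"z":0,"yaw":0,"gripper":-1}]';  python3 -m inch '[{"x":0,"y":0,"z":-0.3,"yaw":0,"gripper":-1},{"x":0,"y":0,"z":-0.7,"yaw":0,"gripper":-1},{"x":0,"y":0,"z":-1.2,"yaw":0,"gripper":-1},{"x":0,"y":0,"z":-1.6,"yaw":0,"gripper":-1},{"x":0,"y":0,"z":-1.6,"yaw":0,"gripper":-1},{"x":0,"y":0,"z":-1.6,"yaw":0,"gripper":-1},{"x":0,"y":0,"z":-1.6,"yaw":0,"gripper":-1},{"x":0,"y":0,"z":-1.2,"yaw":0,"gripper":-1},{"x":0,"y":0,"z":-0.7,"yaw":0,"gripper":-1},{"x":0,"y":0,"z":-0.5,"yaw":0,"gripper":-1},{"x":0,"y":0,"z":0,"yaw":0,"gripper":-1},{"x":0,"y":0,"z":0,"yaw":0,"gripper":-1}]';python3 go.py 523.7 89.5 46 101.77;python3 -c "
from h import *
g=grab('wrist','w2');grab('top','top2')"
```

```text
time_s: 5.28
ee_pos: [470.5, -85.5, 50.0]
ee_rot: [180.0, 0.0, 103.6]
force: [0.9, -0.4, 0.7]
gripper_width: 32.0
time_s: 6.28
ee_pos: [469.9, -85.4, 159.7]
ee_rot: [-180.0, -0.0, 103.6]
force: [0.0, -0.2, -0.9]
gripper_width: 31.8
t 6.28 pose [469.9 -85.4 159.7] [-1.7996e+02 -1.0000e-02  1.0361e+02] w 31.8
tool cm [15.73  9.34 11.37] yaw units 0.37
```

View pics/w2.png

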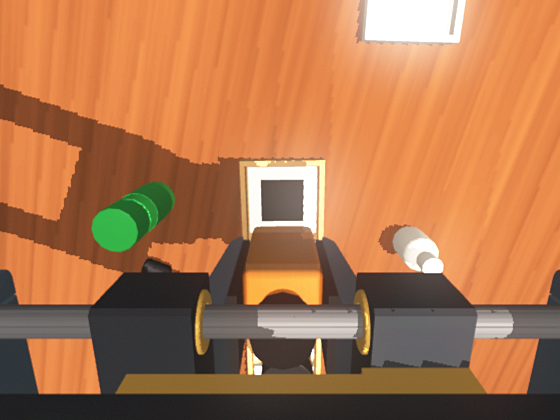

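The square bottle is held upright at 31.8 mm opening, and its pad is empty at (283,200). Now carrying it to rack y=-96.

```bash
python3 -m inch '[{"x":0.57,"y":0.35,"z":0,"yaw":0.1,"gripper":-1},{"x":1.15,"y":0.69,"z":0,"yaw":0.1,"gripper":-1},{"x":1.72,"y":1.04,"z":0,"yaw":0.1,"gripper":-1},{"x":1.72,"y":1.04,"z":0,"yaw":0.07,"gripper":-1},{"x":1.72,"y":1.04,"z":0,"yaw":0,"gripper":-1},{"x":1.72,"y":1.04,"z":0,"yaw":0,"gripper":-1},{"x":1.72,"y":1.04,"z":0,"yaw":0,"gripper":-1},{"x":1.72,"y":1.04,"z":0,"yaw":0,"gripper":-1},{"x":1.72,"y":1.04,"z":0,"yaw":0,"gripper":-1},{"x":1.15,"y":0.69,"z":0,"yaw":0,"gripper":-1},{"x":0.57,"y":0.35,"z":0,"yaw":0,"gripper":-1},{"x":0,"y":0,"z":0,"yaw":0,"gripper":-1}]'
python3 -m inch '[{"x":0,"y":0,"z":0.5,"yaw":0,"gripper":-1},{"x":0,"y":0,"z":1,"yaw":0,"gripper":-1},{"x":0,"y":0,"z":1.5,"yaw":0,"gripper":-1},{"x":0,"y":0,"z":1.5,"yaw":0,"gripper":-1},{"x":0,"y":0,"z":1,"yaw":0,"gripper":-1},{"x":0,"y":0,"z":0.5,"yaw":0,"gripper":-1},{"x":0,"y":0,"z":0,"yaw":0,"gripper":-1},{"x":0,"y":0,"z":0,"yaw":0,"gripper":-1},{"x":0,"y":0,"z":0,"yaw":0,"gripper":-1}]';  python3 go.py 523.7 89.5 46 101.77;python3 -c "
from h import *
g=grab('wrist','w3');grab('top','top3')"
```

```text
time_s: 7.38
ee_pos: [529.7, 86.6, 159.5]
ee_rot: [-180.0, -0.0, 101.8]
force: [0.2, 0.1, -0.7]
gripper_width: 32.0
time_s: 8.13
ee_pos: [530.0, 85.4, 100.5]
ee_rot: [179.9, 0.0, 101.7]
force: [1.0, 0.3, -0.2]
gripper_width: 31.8
t 8.13 pose [530.   85.4 100.5] [1.7992e+02 1.0000e-02 1.0174e+02] w 31.8
tool cm [ 0.53 -0.54  5.45] yaw units -0.01
```

View pics/w3.png

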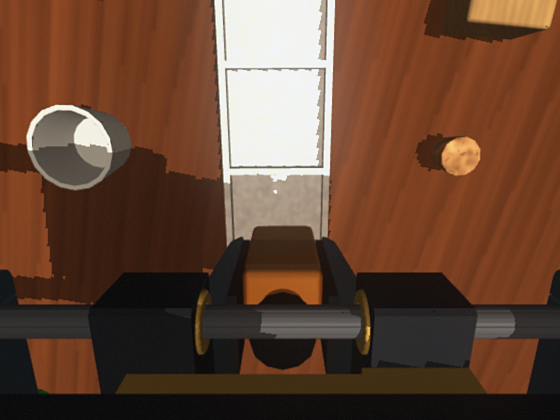

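The square bottle hangs over the end compartment. The first divider is at v≈172 and the second at v≈67, with rack sides at u≈221 and 331. I'll check the rack pose from here.

```bash
python3 -c "
from h import *
from fit import Rk
g=dict(np.load('pics/w3.npz'));c,s=np.cos(Rk[2]),np.sin(Rk[2])
for u,v in((221,172),(331,172),(217,67),(333,67),(276,172),(276,67)):
  p=ray(g,u,v,14)[:2]-Rk[:2];print(u,v,round(c*p[0]+s*p[1],1),round(-s*p[0]+c*p[1],1))"
```

```text
resid [ 0.6 -0.3 -0.6 -0.1  0.6  0.6 -0.6 -0.2]
resid [-0.9 -1.7 -0.5  0.2  0.4  1.7  1.  -0.2]
221 172 -34.1 -63.3
331 172 36.6 -63.3
217 67 -33.6 -0.3
333 67 35.4 -0.2
276 172 1.2 -63.3
276 67 1.5 -0.3
```

```bash
python3 -m inch '[{"x":0.35,"y":-0.5,"z":0.4,"yaw":0,"gripper":-1},{"x":0,"y":0,"z":0.8,"yaw":0,"gripper":-1},{"x":0,"y":0,"z":1,"yaw":0,"gripper":-1},{"x":0,"y":0,"z":1,"yaw":0,"gripper":-1},{"x":0,"y":0,"z":0.8,"yaw":0,"gripper":-1},{"x":0,"y":0,"z":0.6,"yaw":0,"gripper":-1},{"x":0,"y":0,"z":0.4,"yaw":0,"gripper":-1},{"x":0,"y":0,"z":0.3,"yaw":0,"gripper":-1},{"x":0,"y":0,"z":0.1,"yaw":0,"gripper":-1},{"x":0,"y":0,"z":0,"yaw":0,"gripper":-1},{"x":0,"y":0,"z":0,"yaw":0,"gripper":-1}]';  python3 go.py 523.7 89.5 46 101.77
```

```text
time_s: 9.15
ee_pos: [524.2, 87.9, 46.1]
ee_rot: [180.0, 0.0, 101.8]
force: [-0.5, 0.2, -0.9]
gripper_width: 31.9
t 9.15 pose [524.2  87.9  46.1] [1.7995e+02 1.0000e-02 1.0175e+02] w 31.9
tool cm [ 0.17 -0.01  0.01] yaw units -0.0
```

```bash
python3 -m inch '[{"x":0,"y":0,"z":0.05,"yaw":0,"gripper":-1},{"x":0,"y":0,"z":0,"yaw":0,"gripper":-0.2},{"x":0,"y":0,"z":0,"yaw":0,"gripper":0.3},{"x":0,"y":0,"z":0,"yaw":0,"gripper":1},{"x":0,"y":0,"z":0,"yaw":0,"gripper":1},{"x":0,"y":0,"z":0,"yaw":0,"gripper":1},{"x":0,"y":0,"z":0,"yaw":0,"gripper":1}]';python3 -m inch '[{"x":0,"y":0,"z":-0.5,"yaw":0,"gripper":1},{"x":0,"y":0,"z":-1.5,"yaw":0,"gripper":1},{"x":0,"y":0,"z":-2,"yaw":0,"gripper":1},{"x":0,"y":0,"z":-2,"yaw":0,"gripper":1},{"x":0,"y":0,"z":-2,"yaw":0,"gripper":1},{"x":0,"y":0,"z":-2,"yaw":0,"gripper":1},{"x":0,"y":0,"z":-2,"yaw":0,"gripper":1},{"x":0,"y":0,"z":-1,"yaw":0,"gripper":1},{"x":0,"y":0,"z":0,"yaw":0,"gripper":1},{"x":0,"y":0,"z":0,"yaw":0,"gripper":1}]'
python3 go.py 484 -144.5 50 103.67;python3 -c "
from h import *
grab('top','top4')
a=cv2.imread('pics/top2.png')[165:240,278:422];b=cv2.imread('pics/top4.png')[165:240,105:249]
cv2.imwrite('pics/c4.png',np.vstack([cv2.resize(x,(576,300),interpolation=cv2.INTER_CUBIC) for x in(a,b)]))"
```

```text
time_s: 9.73
ee_pos: [523.9, 87.9, 45.4]
ee_rot: [180.0, 0.0, 101.8]
force: [0.3, 0.8, -0.6]
gripper_width: 66.6
time_s: 10.57
ee_pos: [523.7, 87.9, 175.4]
ee_rot: [180.0, 0.0, 101.8]
force: [0.1, -0.6, -0.3]
gripper_width: 91.3
t 10.57 pose [523.7  87.9 175.4] [1.7998e+02 1.0000e-02 1.0176e+02] w 91.3
tool cm [-21.94  -8.62  12.54] yaw units -0.38
```

View pics/c4.png

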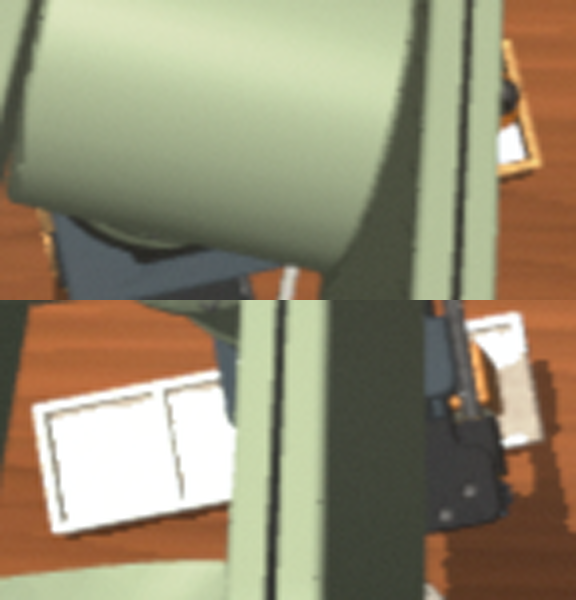

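The arm blocks the top camera in both crops, so I'll check with the wrist camera later. Going to the slim bottle.

```bash
python3 -m inch '[{"x":0,"y":0,"z":0,"yaw":-0.38,"gripper":1},{"x":-2.16,"y":-0.94,"z":0,"yaw":0,"gripper":1},{"x":-2.16,"y":-0.94,"z":0,"yaw":0,"gripper":1},{"x":-2.16,"y":-0.94,"z":0,"yaw":0,"gripper":1},{"x":-2.16,"y":-0.94,"z":0,"yaw":0,"gripper":1},{"x":-2.16,"y":-0.94,"z":0,"yaw":0,"gripper":1},{"x":-2.16,"y":-0.94,"z":0,"yaw":0,"gripper":1},{"x":-2.16,"y":-0.94,"z":0,"yaw":0,"gripper":1},{"x":-2.16,"y":-0.94,"z":0,"yaw":0,"gripper":1},{"x":-2.16,"y":-0.94,"z":0,"yaw":0,"gripper":1},{"x":-2.16,"y":-0.94,"z":0,"yaw":0,"gripper":1}]' >/dev/null; python3 -m inch '[{"x":0,"y":0,"z":0,"yaw":0,"gripper":1},{"x":0,"y":0,"z":0,"yaw":0,"gripper":1},{"x":0,"y":0,"z":0,"yaw":0,"gripper":1}]'
python3 go.py 484 -144.5 52 103.67;python3 -c "
from h import *
g=grab('wrist','w5');print(proj(g,[484,-144.5,94]))"
```

```text
time_s: 11.78
ee_pos: [483.0, -143.6, 174.4]
ee_rot: [-179.9, -0.1, 103.6]
force: [0.9, 0.5, 0.0]
gripper_width: 91.2
t 11.78 pose [ 483.  -143.6  174.4] [-1.7990e+02 -9.0000e-02  1.0364e+02] w 91.2
tool cm [-0.11  0.08 12.24] yaw units -0.01
[[283.86581898 232.88953501]]
```

View pics/w5.png

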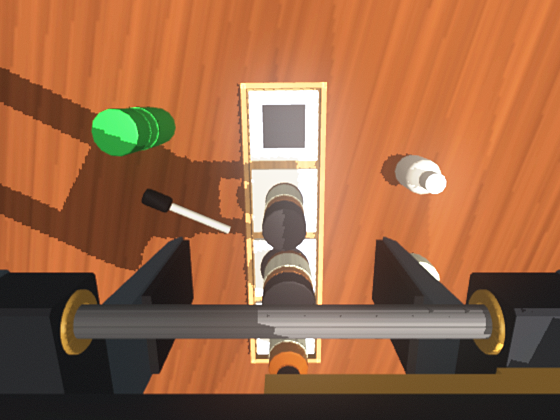

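The slim cap is at (286,228), within 5 px of the prediction. The jar at (288,285) and the dropper at (288,360) are behind it. I'll grasp the slim bottle.

```bash
python3 -m inch '[{"x":0.1,"y":0.1,"z":0.7,"yaw":0,"gripper":1},{"x":0,"y":0,"z":1.5,"yaw":0,"gripper":1},{"x":0,"y":0,"z":1.5,"yaw":0,"gripper":1},{"x":0,"y":0,"z":1.5,"yaw":0,"gripper":1},{"x":0,"y":0,"z":1.5,"yaw":0,"gripper":1},{"x":0,"y":0,"z":1.5,"yaw":0,"gripper":1},{"x":0,"y":0,"z":1.5,"yaw":0,"gripper":1},{"x":0,"y":0,"z":1.5,"yaw":0,"gripper":1},{"x":0,"y":0,"z":0.7,"yaw":0,"gripper":1},{"x":0,"y":0,"z":0.3,"yaw":0,"gripper":1},{"x":0,"y":0,"z":0,"yaw":0,"gripper":1}]'
python3 -m inch '[{"x":0,"y":0,"z":0,"yaw":0,"gripper":-1},{"x":0,"y":0,"z":0,"yaw":0,"gripper":-1},{"x":0,"y":0,"z":0,"yaw":0,"gripper":-1},{"x":0,"y":0,"z":0,"yaw":0,"gripper":-1},{"x":0,"y":0,"z":0,"yaw":0,"gripper":-1},{"x":0,"y":0,"z":0,"yaw":0,"gripper":-1},{"x":0,"y":0,"z":0,"yaw":0,"gripper":-1},{"x":0,"y":0,"z":0,"yaw":0,"gripper":-1},{"x":0,"y":0,"z":0,"yaw":0,"gripper":-1},{"x":0,"y":0,"z":0,"yaw":0,"gripper":-1},{"x":0,"y":0,"z":0,"yaw":0,"gripper":-1},{"x":0,"y":0,"z":0,"yaw":0,"gripper":-1}]' 20;  python3 go.py 510.7 152.1 48 101.77
```

```text
time_s: 12.75
ee_pos: [484.0, -142.4, 52.8]
ee_rot: [-179.9, -0.0, 103.7]
force: [-0.5, -0.7, -0.0]
gripper_width: 91.1
time_s: 13.75
ee_pos: [484.2, -143.0, 53.4]
ee_rot: [-180.0, 0.0, 103.7]
force: [0.2, -0.4, 0.5]
gripper_width: 29.6
t 13.75 pose [ 484.2 -143.    53.4] [-179.99    0.    103.66] w 29.6
tool cm [28.05  9.54  0.54] yaw units 0.38
```

```bash
python3 -m inch '[{"x":0,"y":0,"z":-0.4,"yaw":0,"gripper":-1},{"x":0,"y":0,"z":-0.8,"yaw":0,"gripper":-1},{"x":0,"y":0,"z":-1.6,"yaw":0,"gripper":-1},{"x":0,"y":0,"z":-1.6,"yaw":0,"gripper":-1},{"x":0,"y":0,"z":-1.6,"yaw":0,"gripper":-1},{"x":0,"y":0,"z":-1.6,"yaw":0,"gripper":-1},{"x":0,"y":0,"z":-1.6,"yaw":0,"gripper":-1},{"x":0,"y":0,"z":-1.6,"yaw":0,"gripper":-1},{"x":0,"y":0,"z":-0.8,"yaw":0.2,"gripper":-1},{"x":0,"y":0,"z":-0.4,"yaw":0.18,"gripper":-1},{"x":0,"y":0,"z":0,"yaw":0,"gripper":-1}]'
python3 -m inch '[{"x":0.85,"y":0.26,"z":0,"yaw":0,"gripper":-1},{"x":1.69,"y":0.51,"z":0,"yaw":0,"gripper":-1},{"x":2.12,"y":0.64,"z":0,"yaw":0,"gripper":-1},{"x":2.12,"y":0.64,"z":0,"yaw":0,"gripper":-1},{"x":2.12,"y":0.64,"z":0,"yaw":0,"gripper":-1},{"x":2.12,"y":0.64,"z":0,"yaw":0,"gripper":-1},{"x":2.12,"y":0.64,"z":0,"yaw":0,"gripper":-1},{"x":2.12,"y":0.64,"z":0,"yaw":0,"gripper":-1},{"x":2.12,"y":0.64,"z":0,"yaw":0,"gripper":-1},{"x":2.12,"y":0.64,"z":0,"yaw":0,"gripper":-1}]' >/dev/null
python3 -m inch '[{"x":2.12,"y":0.64,"z":0,"yaw":0,"gripper":-1},{"x":2.12,"y":0.64,"z":0,"yaw":0,"gripper":-1},{"x":2.12,"y":0.64,"z":0,"yaw":0,"gripper":-1},{"x":1.69,"y":0.51,"z":0,"yaw":0,"gripper":-1},{"x":0.85,"y":0.26,"z":0,"yaw":0,"gripper":-1},{"x":0,"y":0,"z":0,"yaw":0,"gripper":-1},{"x":0,"y":0,"z":0,"yaw":0,"gripper":-1},{"x":0,"y":0,"z":0,"yaw":0,"gripper":-1},{"x":0,"y":0,"z":0,"yaw":0,"gripper":-1}]';  python3 go.py 510.7 152.1 49.4 101.77
```

```text
time_s: 14.67
ee_pos: [484.6, -143.1, 174.3]
ee_rot: [179.9, 0.1, 101.7]
force: [-0.2, -0.3, -1.0]
gripper_width: 29.6
time_s: 16.25
ee_pos: [510.1, 151.6, 173.2]
ee_rot: [-180.0, 0.0, 101.7]
force: [0.1, -0.3, -1.3]
gripper_width: 29.6
t 16.25 pose [510.1 151.6 173.2] [-1.7996e+02  3.0000e-02  1.0170e+02] w 29.6
tool cm [ 0.04  0.07 12.38] yaw units -0.01
```

```bash
python3 -m inch '[{"x":0.05,"y":0.05,"z":0.5,"yaw":0,"gripper":-1},{"x":0,"y":0,"z":1,"yaw":0,"gripper":-1},{"x":0,"y":0,"z":1.7,"yaw":0,"gripper":-1},{"x":0,"y":0,"z":1.7,"yaw":0,"gripper":-1},{"x":0,"y":0,"z":1.7,"yaw":0,"gripper":-1},{"x":0,"y":0,"z":1.7,"yaw":0,"gripper":-1},{"x":0,"y":0,"z":1.3,"yaw":0,"gripper":-1},{"x":0,"y":0,"z":1,"yaw":0,"gripper":-1},{"x":0,"y":0,"z":0.7,"yaw":0,"gripper":-1},{"x":0,"y":0,"z":0.5,"yaw":0,"gripper":-1},{"x":0,"y":0,"z":0.3,"yaw":0,"gripper":-1},{"x":0,"y":0,"z":0.2,"yaw":0,"gripper":-1}]' >/dev/null;python3 -m inch '[{"x":0,"y":0,"z":0,"yaw":0,"gripper":-1},{"x":0,"y":0,"z":0,"yaw":0,"gripper":-1},{"x":0,"y":0,"z":0,"yaw":0,"gripper":-1}]';  python3 go.py 510.7 152.1 49.4 101.77
```

```text
time_s: 17.5
ee_pos: [511.1, 153.3, 51.0]
ee_rot: [179.9, 0.0, 101.8]
force: [0.3, -0.2, -1.9]
gripper_width: 29.8
t 17.5 pose [511.1 153.3  51. ] [179.93   0.   101.77] w 29.8
tool cm [-0.1  -0.07  0.16] yaw units -0.0
```

```bash
python3 -m inch '[{"x":0,"y":0,"z":0.1,"yaw":0,"gripper":-1},{"x":0,"y":0,"z":0.05,"yaw":0,"gripper":-1},{"x":0,"y":0,"z":0,"yaw":0,"gripper":-1},{"x":0,"y":0,"z":0,"yaw":0,"gripper":-1}]';python3 -m inch '[{"x":0,"y":0,"z":0,"yaw":0,"gripper":-0.2},{"x":0,"y":0,"z":0,"yaw":0,"gripper":0.3},{"x":0,"y":0,"z":0,"yaw":0,"gripper":1},{"x":0,"y":0,"z":0,"yaw":0,"gripper":1},{"x":0,"y":0,"z":0,"yaw":0,"gripper":1},{"x":0,"y":0,"z":0,"yaw":0,"gripper":1}]';python3 -m inch '[{"x":0,"y":0,"z":-0.5,"yaw":0,"gripper":1},{"x":0,"y":0,"z":-1.5,"yaw":0,"gripper":1},{"x":0,"y":0,"z":-2,"yaw":0,"gripper":1},{"x":0,"y":0,"z":-2,"yaw":0,"gripper":1},{"x":0,"y":0,"z":-2,"yaw":0,"gripper":1},{"x":0,"y":0,"z":-2,"yaw":0,"gripper":1},{"x":0,"y":0,"z":-1.5,"yaw":0,"gripper":1},{"x":0,"y":0,"z":-1,"yaw":-0.2,"gripper":1},{"x":0,"y":0,"z":0,"yaw":-0.18,"gripper":1},{"x":0,"y":0,"z":0,"yaw":0,"gripper":1}]'
python3 go.py 501.5 -207.5 50 103.67
```

```text
time_s: 17.83
ee_pos: [511.0, 153.2, 49.4]
ee_rot: [180.0, 0.0, 101.8]
force: [-0.9, 0.2, 3.6]
gripper_width: 29.8
time_s: 18.33
ee_pos: [510.7, 153.1, 48.8]
ee_rot: [-180.0, 0.0, 101.8]
force: [0.4, 0.9, -0.5]
gripper_width: 66.4
time_s: 19.17
ee_pos: [510.7, 153.1, 174.0]
ee_rot: [180.0, 0.0, 103.7]
force: [-0.8, 0.1, 0.0]
gripper_width: 91.0
t 19.17 pose [510.7 153.1 174. ] [1.7998e+02 1.0000e-02 1.0372e+02] w 91.0
tool cm [-34.82  -9.44  12.4 ] yaw units 0.01
```

```bash
python3 -m inch '[{"x":-2.49,"y":-0.675,"z":0,"yaw":0,"gripper":1},{"x":-2.49,"y":-0.675,"z":0,"yaw":0,"gripper":1},{"x":-2.49,"y":-0.675,"z":0,"yaw":0,"gripper":1},{"x":-2.49,"y":-0.675,"z":0,"yaw":0,"gripper":1},{"x":-2.49,"y":-0.675,"z":0,"yaw":0,"gripper":1},{"x":-2.49,"y":-0.675,"z":0,"yaw":0,"gripper":1},{"x":-2.49,"y":-0.675,"z":0,"yaw":0,"gripper":1}]' >/dev/null; python3 -m inch '[{"x":-2.49,"y":-0.675,"z":0,"yaw":0,"gripper":1},{"x":-2.49,"y":-0.675,"z":0,"yaw":0,"gripper":1},{"x":-2.49,"y":-0.675,"z":0,"yaw":0,"gripper":1},{"x":-2.49,"y":-0.675,"z":0,"yaw":0,"gripper":1},{"x":-2.49,"y":-0.675,"z":0,"yaw":0,"gripper":1},{"x":-2.49,"y":-0.675,"z":0,"yaw":0,"gripper":1},{"x":-2.49,"y":-0.675,"z":0,"yaw":0,"gripper":1},{"x":0,"y":0,"z":0,"yaw":0,"gripper":1},{"x":0,"y":0,"z":0,"yaw":0,"gripper":1},{"x":0,"y":0,"z":0,"yaw":0,"gripper":1},{"x":0,"y":0,"z":0,"yaw":0,"gripper":1}]'
python3 go.py 501.5 -207.5 50 103.67;python3 -c "
from h import *
g=grab('wrist','w6');print(proj(g,[501.5,-207.5,72]),proj(g,[515.4,-266,102]))"
```

```text
time_s: 20.67
ee_pos: [500.9, -206.8, 173.3]
ee_rot: [-179.9, -0.1, 103.7]
force: [-0.2, 0.7, -0.7]
gripper_width: 91.0
t 20.67 pose [ 500.9 -206.8  173.3] [-1.7993e+02 -7.0000e-02  1.0371e+02] w 91.0
tool cm [-0.08  0.05 12.33] yaw units 0.01
[[283.27641227 222.64032371]] [[282.64719233 320.64159278]]
```

View pics/w6.png

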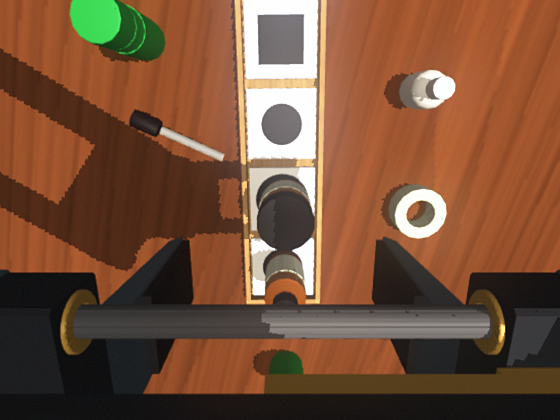

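The jar lid is at (286,218), close to the prediction. The dropper is at (286,285), and the green dropper look-alike at (286,362) stands beyond the tray. I'll grasp the jar.

```bash
python3 -m inch '[{"x":0.05,"y":0.1,"z":0.7,"yaw":0,"gripper":1},{"x":0,"y":0,"z":1.5,"yaw":0,"gripper":1},{"x":0,"y":0,"z":1.5,"yaw":0,"gripper":1},{"x":0,"y":0,"z":1.5,"yaw":0,"gripper":1},{"x":0,"y":0,"z":1.5,"yaw":0,"gripper":1},{"x":0,"y":0,"z":1.5,"yaw":0,"gripper":1},{"x":0,"y":0,"z":1.5,"yaw":0,"gripper":1},{"x":0,"y":0,"z":1.5,"yaw":0,"gripper":1},{"x":0,"y":0,"z":0.7,"yaw":0,"gripper":1},{"x":0,"y":0,"z":0.4,"yaw":0,"gripper":1},{"x":0,"y":0,"z":0,"yaw":0,"gripper":1}]' >/dev/null
python3 -m inch '[{"x":0,"y":0,"z":0,"yaw":0,"gripper":-1},{"x":0,"y":0,"z":0,"yaw":0,"gripper":-1},{"x":0,"y":0,"z":0,"yaw":0,"gripper":-1},{"x":0,"y":0,"z":0,"yaw":0,"gripper":-1},{"x":0,"y":0,"z":0,"yaw":0,"gripper":-1},{"x":0,"y":0,"z":0,"yaw":0,"gripper":-1},{"x":0,"y":0,"z":0,"yaw":0,"gripper":-1},{"x":0,"y":0,"z":0,"yaw":0,"gripper":-1},{"x":0,"y":0,"z":0,"yaw":0,"gripper":-1},{"x":0,"y":0,"z":0,"yaw":0,"gripper":-1},{"x":0,"y":0,"z":0,"yaw":0,"gripper":-1},{"x":0,"y":0,"z":0,"yaw":0,"gripper":-1}]' 20;  python3 go.py 497.6 214.8 48 101.77
```

```text
time_s: 22.63
ee_pos: [502.2, -207.3, 51.1]
ee_rot: [180.0, 0.0, 103.7]
force: [0.7, -0.8, 1.2]
gripper_width: 42.1
t 22.63 pose [ 502.2 -207.3   51.1] [1.7999e+02 1.0000e-02 1.0366e+02] w 42.1
tool cm [41.12  9.52  0.31] yaw units 0.38
```

```bash
python3 -m inch '[{"x":0,"y":0,"z":-0.4,"yaw":0,"gripper":-1},{"x":0,"y":0,"z":-0.8,"yaw":0,"gripper":-1},{"x":0,"y":0,"z":-1.6,"yaw":0,"gripper":-1},{"x":0,"y":0,"z":-1.6,"yaw":0,"gripper":-1},{"x":0,"y":0,"z":-1.6,"yaw":0,"gripper":-1},{"x":0,"y":0,"z":-1.6,"yaw":0,"gripper":-1},{"x":0,"y":0,"z":-1.6,"yaw":0,"gripper":-1},{"x":0,"y":0,"z":-1.6,"yaw":0,"gripper":-1},{"x":0,"y":0,"z":-0.8,"yaw":0.2,"gripper":-1},{"x":0,"y":0,"z":-0.4,"yaw":0.18,"gripper":-1},{"x":0,"y":0,"z":0,"yaw":0,"gripper":-1}]'
python3 -m inch '[{"x":0.9,"y":0.18,"z":0,"yaw":0,"gripper":-1},{"x":1.8,"y":0.355,"z":0,"yaw":0,"gripper":-1},{"x":2.25,"y":0.444,"z":0,"yaw":0,"gripper":-1},{"x":2.25,"y":0.444,"z":0,"yaw":0,"gripper":-1},{"x":2.25,"y":0.444,"z":0,"yaw":0,"gripper":-1},{"x":2.25,"y":0.444,"z":0,"yaw":0,"gripper":-1},{"x":2.25,"y":0.444,"z":0,"yaw":0,"gripper":-1},{"x":2.25,"y":0.444,"z":0,"yaw":0,"gripper":-1},{"x":2.25,"y":0.444,"z":0,"yaw":0,"gripper":-1},{"x":2.25,"y":0.444,"z":0,"yaw":0,"gripper":-1},{"x":2.25,"y":0.444,"z":0,"yaw":0,"gripper":-1},{"x":2.25,"y":0.444,"z":0,"yaw":0,"gripper":-1}]' >/dev/null
python3 -m inch '[{"x":2.25,"y":0.444,"z":0,"yaw":0,"gripper":-1},{"x":2.25,"y":0.444,"z":0,"yaw":0,"gripper":-1},{"x":2.25,"y":0.444,"z":0,"yaw":0,"gripper":-1},{"x":2.25,"y":0.444,"z":0,"yaw":0,"gripper":-1},{"x":2.25,"y":0.444,"z":0,"yaw":0,"gripper":-1},{"x":2.25,"y":0.444,"z":0,"yaw":0,"gripper":-1},{"x":1.8,"y":0.355,"z":0,"yaw":0,"gripper":-1},{"x":0.9,"y":0.18,"z":0,"yaw":0,"gripper":-1},{"x":0,"y":0,"z":0,"yaw":0,"gripper":-1},{"x":0,"y":0,"z":0,"yaw":0,"gripper":-1},{"x":0,"y":0,"z":0,"yaw":0,"gripper":-1},{"x":0,"y":0,"z":0,"yaw":0,"gripper":-1}]';  python3 go.py 497.6 214.8 47.1 101.77
```

```text
time_s: 23.55
ee_pos: [502.3, -207.3, 171.8]
ee_rot: [179.9, 0.1, 101.7]
force: [0.3, 0.4, -0.8]
gripper_width: 41.7
time_s: 25.55
ee_pos: [497.6, 213.7, 170.7]
ee_rot: [-180.0, 0.0, 101.7]
force: [-0.6, -0.6, -0.5]
gripper_width: 41.6
t 25.55 pose [497.6 213.7 170.7] [-1.7996e+02  3.0000e-02  1.0169e+02] w 41.6
tool cm [ 0.11  0.02 12.36] yaw units -0.02
```

```bash
python3 -m inch '[{"x":0.05,"y":0,"z":0.5,"yaw":0,"gripper":-1},{"x":0,"y":0,"z":1,"yaw":0,"gripper":-1},{"x":0,"y":0,"z":1.7,"yaw":0,"gripper":-1},{"x":0,"y":0,"z":1.7,"yaw":0,"gripper":-1},{"x":0,"y":0,"z":1.7,"yaw":0,"gripper":-1},{"x":0,"y":0,"z":1.7,"yaw":0,"gripper":-1},{"x":0,"y":0,"z":1.3,"yaw":0,"gripper":-1},{"x":0,"y":0,"z":1,"yaw":0,"gripper":-1},{"x":0,"y":0,"z":0.7,"yaw":0,"gripper":-1},{"x":0,"y":0,"z":0.5,"yaw":0,"gripper":-1},{"x":0,"y":0,"z":0.3,"yaw":0,"gripper":-1},{"x":0,"y":0,"z":0.2,"yaw":0,"gripper":-1}]' >/dev/null;python3 -m inch '[{"x":0,"y":0,"z":0,"yaw":0,"gripper":-1},{"x":0,"y":0,"z":0,"yaw":0,"gripper":-1},{"x":0,"y":0,"z":0,"yaw":0,"gripper":-1}]';  python3 go.py 497.6 214.8 47.1 101.77
```

```text
time_s: 26.8
ee_pos: [498.0, 215.4, 48.5]
ee_rot: [179.9, -0.0, 101.8]
force: [-0.2, 0.4, 0.3]
gripper_width: 41.6
t 26.8 pose [498.  215.4  48.5] [ 1.7993e+02 -1.0000e-02  1.0176e+02] w 41.6
tool cm [-0.05 -0.06  0.14] yaw units -0.0
```

```bash
python3 -m inch '[{"x":0,"y":0,"z":0.1,"yaw":0,"gripper":-1},{"x":0,"y":0,"z":0.05,"yaw":0,"gripper":-1},{"x":0,"y":0,"z":0,"yaw":0,"gripper":-1},{"x":0,"y":0,"z":0,"yaw":0,"gripper":-1}]';python3 -m inch '[{"x":0,"y":0,"z":0,"yaw":0,"gripper":0},{"x":0,"y":0,"z":0,"yaw":0,"gripper":0.4},{"x":0,"y":0,"z":0,"yaw":0,"gripper":1},{"x":0,"y":0,"z":0,"yaw":0,"gripper":1},{"x":0,"y":0,"z":0,"yaw":0,"gripper":1},{"x":0,"y":0,"z":0,"yaw":0,"gripper":1}]';python3 -m inch '[{"x":0,"y":0,"z":-0.5,"yaw":0,"gripper":1},{"x":0,"y":0,"z":-1.5,"yaw":0,"gripper":1},{"x":0,"y":0,"z":-2,"yaw":0,"gripper":1},{"x":0,"y":0,"z":-2,"yaw":0,"gripper":1},{"x":0,"y":0,"z":-2,"yaw":0,"gripper":1},{"x":0,"y":0,"z":-2,"yaw":0,"gripper":1},{"x":0,"y":0,"z":-1.5,"yaw":0,"gripper":1},{"x":0,"y":0,"z":-1,"yaw":-0.2,"gripper":1},{"x":0,"y":0,"z":0,"yaw":-0.18,"gripper":1},{"x":0,"y":0,"z":0,"yaw":0,"gripper":1}]'
python3 go.py 515.8 -267.5 50 103.67
```

```text
time_s: 27.13
ee_pos: [498.0, 215.4, 47.0]
ee_rot: [179.9, -0.0, 101.8]
force: [-0.4, -0.4, 4.5]
gripper_width: 41.9
time_s: 27.63
ee_pos: [497.6, 215.2, 46.2]
ee_rot: [-180.0, 0.0, 101.8]
force: [-0.1, 0.4, -0.7]
gripper_width: 76.2
time_s: 28.47
ee_pos: [497.6, 215.2, 171.5]
ee_rot: [180.0, 0.0, 103.7]
force: [-0.1, 0.3, -0.1]
gripper_width: 91.4
t 28.47 pose [497.6 215.2 171.5] [179.97   0.   103.71] w 91.4
tool cm [-47.33  -9.67  12.15] yaw units 0.01
```

```bash
python3 -m inch '[{"x":-2.63,"y":-0.537,"z":0,"yaw":0,"gripper":1},{"x":-2.63,"y":-0.537,"z":0,"yaw":0,"gripper":1},{"x":-2.63,"y":-0.537,"z":0,"yaw":0,"gripper":1},{"x":-2.63,"y":-0.537,"z":0,"yaw":0,"gripper":1},{"x":-2.63,"y":-0.537,"z":0,"yaw":0,"gripper":1},{"x":-2.63,"y":-0.537,"z":0,"yaw":0,"gripper":1},{"x":-2.63,"y":-0.537,"z":0,"yaw":0,"gripper":1},{"x":-2.63,"y":-0.537,"z":0,"yaw":0,"gripper":1},{"x":-2.63,"y":-0.537,"z":0,"yaw":0,"gripper":1}]' >/dev/null; python3 -m inch '[{"x":-2.63,"y":-0.537,"z":0,"yaw":0,"gripper":1},{"x":-2.63,"y":-0.537,"z":0,"yaw":0,"gripper":1},{"x":-2.63,"y":-0.537,"z":0,"yaw":0,"gripper":1},{"x":-2.63,"y":-0.537,"z":0,"yaw":0,"gripper":1},{"x":-2.63,"y":-0.537,"z":0,"yaw":0,"gripper":1},{"x":-2.63,"y":-0.537,"z":0,"yaw":0,"gripper":1},{"x":-2.63,"y":-0.537,"z":0,"yaw":0,"gripper":1},{"x":-2.63,"y":-0.537,"z":0,"yaw":0,"gripper":1},{"x":-2.63,"y":-0.537,"z":0,"yaw":0,"gripper":1},{"x":0,"y":0,"z":0,"yaw":0,"gripper":1},{"x":0,"y":0,"z":0,"yaw":0,"gripper":1},{"x":0,"y":0,"z":0,"yaw":0,"gripper":1}]'
python3 go.py 515.8 -267.5 50 103.67;python3 -c "
from h import *
g=grab('wrist','w7');grab('top','top7');print(proj(g,[515.8,-267.5,102]),proj(g,[515.8,-267.5,66]))
a=cv2.imread('pics/top7.png')[160:235,100:250];b=cv2.imread('pics/w7.png')
cv2.imwrite('pics/c7.png',np.vstack([b[130:420,:],cv2.resize(a,(560,280),interpolation=cv2.INTER_CUBIC)]))"
```

```text
time_s: 30.22
ee_pos: [514.8, -266.8, 170.1]
ee_rot: [-179.9, -0.1, 103.6]
force: [-0.3, 0.8, 0.7]
gripper_width: 91.5
t 30.22 pose [ 514.8 -266.8  170.1] [-1.7989e+02 -1.3000e-01  1.0364e+02] w 91.5
tool cm [-0.09  0.08 12.01] yaw units -0.01
[[284.03225638 239.23655816]] [[283.89619293 221.75624213]]
```

View pics/c7.png

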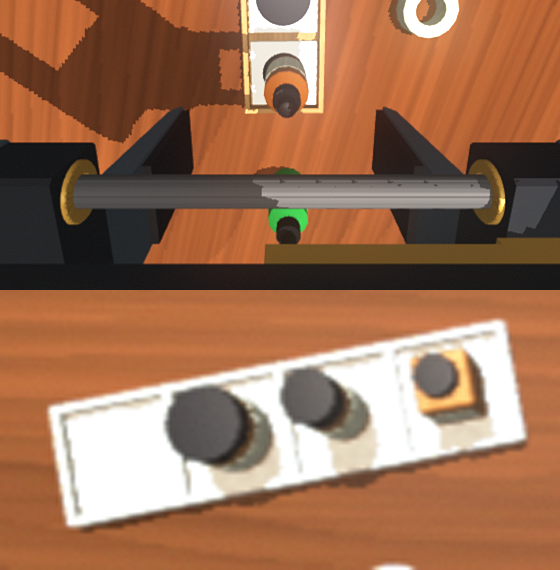

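The top crop shows square, slim and jar upright and well centred in the rack. The wrist crop shows the amber dropper at (287,230 full-frame) in the tray, with the green one beyond it at (288,350). I'll grasp the amber one.

```bash
python3 -m inch '[{"x":0.1,"y":0.1,"z":0.7,"yaw":0,"gripper":1},{"x":0,"y":0,"z":1.5,"yaw":0,"gripper":1},{"x":0,"y":0,"z":1.5,"yaw":0,"gripper":1},{"x":0,"y":0,"z":1.5,"yaw":0,"gripper":1},{"x":0,"y":0,"z":1.5,"yaw":0,"gripper":1},{"x":0,"y":0,"z":1.5,"yaw":0,"gripper":1},{"x":0,"y":0,"z":1.5,"yaw":0,"gripper":1},{"x":0,"y":0,"z":1.3,"yaw":0,"gripper":1},{"x":0,"y":0,"z":0.6,"yaw":0,"gripper":1},{"x":0,"y":0,"z":0.4,"yaw":0,"gripper":1},{"x":0,"y":0,"z":0,"yaw":0,"gripper":1}]' >/dev/null
python3 -m inch '[{"x":0,"y":0,"z":0,"yaw":0,"gripper":-1},{"x":0,"y":0,"z":0,"yaw":0,"gripper":-1},{"x":0,"y":0,"z":0,"yaw":0,"gripper":-1},{"x":0,"y":0,"z":0,"yaw":0,"gripper":-1},{"x":0,"y":0,"z":0,"yaw":0,"gripper":-1},{"x":0,"y":0,"z":0,"yaw":0,"gripper":-1},{"x":0,"y":0,"z":0,"yaw":0,"gripper":-1},{"x":0,"y":0,"z":0,"yaw":0,"gripper":-1},{"x":0,"y":0,"z":0,"yaw":0,"gripper":-1},{"x":0,"y":0,"z":0,"yaw":0,"gripper":-1},{"x":0,"y":0,"z":0,"yaw":0,"gripper":-1},{"x":0,"y":0,"z":0,"yaw":0,"gripper":-1}]' 20;  python3 go.py 484.6 277.4 48 101.77
```

```text
time_s: 32.23
ee_pos: [516.4, -266.4, 51.5]
ee_rot: [180.0, 0.0, 103.7]
force: [1.4, -0.4, -0.1]
gripper_width: 32.5
t 32.23 pose [ 516.4 -266.4   51.5] [1.7999e+02 1.0000e-02 1.0366e+02] w 32.5
tool cm [53.59  9.75  0.35] yaw units 0.38
```

```bash
python3 -m inch '[{"x":0,"y":0,"z":-0.4,"yaw":0,"gripper":-1},{"x":0,"y":0,"z":-0.8,"yaw":0,"gripper":-1},{"x":0,"y":0,"z":-1.6,"yaw":0,"gripper":-1},{"x":0,"y":0,"z":-1.6,"yaw":0,"gripper":-1},{"x":0,"y":0,"z":-1.6,"yaw":0,"gripper":-1},{"x":0,"y":0,"z":-1.6,"yaw":0,"gripper":-1},{"x":0,"y":0,"z":-1.6,"yaw":0,"gripper":-1},{"x":0,"y":0,"z":-1.6,"yaw":0,"gripper":-1},{"x":0,"y":0,"z":-0.8,"yaw":0.2,"gripper":-1},{"x":0,"y":0,"z":-0.4,"yaw":0.18,"gripper":-1},{"x":0,"y":0,"z":0,"yaw":0,"gripper":-1}]'
python3 -m inch '[{"x":0.96,"y":0.14,"z":0,"yaw":0,"gripper":-1},{"x":1.92,"y":0.285,"z":0,"yaw":0,"gripper":-1},{"x":2.406,"y":0.356,"z":0,"yaw":0,"gripper":-1},{"x":2.406,"y":0.356,"z":0,"yaw":0,"gripper":-1},{"x":2.406,"y":0.356,"z":0,"yaw":0,"gripper":-1},{"x":2.406,"y":0.356,"z":0,"yaw":0,"gripper":-1},{"x":2.406,"y":0.356,"z":0,"yaw":0,"gripper":-1},{"x":2.406,"y":0.356,"z":0,"yaw":0,"gripper":-1},{"x":2.406,"y":0.356,"z":0,"yaw":0,"gripper":-1},{"x":2.406,"y":0.356,"z":0,"yaw":0,"gripper":-1},{"x":2.406,"y":0.356,"z":0,"yaw":0,"gripper":-1},{"x":2.406,"y":0.356,"z":0,"yaw":0,"gripper":-1}]' >/dev/null
python3 -m inch '[{"x":2.406,"y":0.356,"z":0,"yaw":0,"gripper":-1},{"x":2.406,"y":0.356,"z":0,"yaw":0,"gripper":-1},{"x":2.406,"y":0.356,"z":0,"yaw":0,"gripper":-1},{"x":2.406,"y":0.356,"z":0,"yaw":0,"gripper":-1},{"x":2.406,"y":0.356,"z":0,"yaw":0,"gripper":-1},{"x":2.406,"y":0.356,"z":0,"yaw":0,"gripper":-1},{"x":2.406,"y":0.356,"z":0,"yaw":0,"gripper":-1},{"x":2.406,"y":0.356,"z":0,"yaw":0,"gripper":-1},{"x":2.406,"y":0.356,"z":0,"yaw":0,"gripper":-1},{"x":2.406,"y":0.356,"z":0,"yaw":0,"gripper":-1},{"x":1.92,"y":0.285,"z":0,"yaw":0,"gripper":-1},{"x":0.96,"y":0.14,"z":0,"yaw":0,"gripper":-1}]' >/dev/null
python3 -m inch '[{"x":0,"y":0,"z":0,"yaw":0,"gripper":-1},{"x":0,"y":0,"z":0,"yaw":0,"gripper":-1},{"x":0,"y":0,"z":0,"yaw":0,"gripper":-1},{"x":0,"y":0,"z":0,"yaw":0,"gripper":-1}]';  python3 go.py 484.6 277.4 47.5 101.77
```

```text
time_s: 33.15
ee_pos: [516.5, -266.5, 172.4]
ee_rot: [179.9, 0.1, 101.7]
force: [-0.0, 0.5, -1.1]
gripper_width: 32.5
time_s: 35.48
ee_pos: [484.4, 276.2, 171.2]
ee_rot: [-180.0, 0.0, 101.7]
force: [-0.0, -0.4, -0.1]
gripper_width: 32.6
t 35.48 pose [484.4 276.2 171.2] [-1.7996e+02  4.0000e-02  1.0169e+02] w 32.6
tool cm [ 0.11  0.05 12.37] yaw units -0.02
```

```bash
python3 -m inch '[{"x":0,"y":0,"z":0.5,"yaw":0,"gripper":-1},{"x":0,"y":0,"z":1,"yaw":0,"gripper":-1},{"x":0,"y":0,"z":1.7,"yaw":0,"gripper":-1},{"x":0,"y":0,"z":1.7,"yaw":0,"gripper":-1},{"x":0,"y":0,"z":1.7,"yaw":0,"gripper":-1},{"x":0,"y":0,"z":1.7,"yaw":0,"gripper":-1},{"x":0,"y":0,"z":1.3,"yaw":0,"gripper":-1},{"x":0,"y":0,"z":1,"yaw":0,"gripper":-1},{"x":0,"y":0,"z":0.7,"yaw":0,"gripper":-1},{"x":0,"y":0,"z":0.5,"yaw":0,"gripper":-1},{"x":0,"y":0,"z":0.3,"yaw":0,"gripper":-1},{"x":0,"y":0,"z":0.2,"yaw":0,"gripper":-1}]' >/dev/null;python3 -m inch '[{"x":0,"y":0,"z":0,"yaw":0,"gripper":-1},{"x":0,"y":0,"z":0,"yaw":0,"gripper":-1},{"x":0,"y":0,"z":0.1,"yaw":0,"gripper":-1},{"x":0,"y":0,"z":0.05,"yaw":0,"gripper":-1},{"x":0,"y":0,"z":0,"yaw":0,"gripper":-1},{"x":0,"y":0,"z":0,"yaw":0,"gripper":-1}]';  python3 go.py 484.6 277.4 47.5 101.77
```

```text
time_s: 36.98
ee_pos: [484.8, 277.5, 47.5]
ee_rot: [179.9, -0.0, 101.8]
force: [-0.2, -0.1, 1.9]
gripper_width: 32.8
t 36.98 pose [484.8 277.5  47.5] [ 1.7994e+02 -1.0000e-02  1.0176e+02] w 32.8
tool cm [-0.01 -0.02 -0.  ] yaw units -0.0
```

Foot contact reads 1.9 N. I'll release, rise, and retreat along the row (tool -x), clear of the top camera's view of the rack.

```bash
python3 -m inch '[{"x":0,"y":0,"z":0,"yaw":0,"gripper":-0.2},{"x":0,"y":0,"z":0,"yaw":0,"gripper":0.3},{"x":0,"y":0,"z":0,"yaw":0,"gripper":1},{"x":0,"y":0,"z":0,"yaw":0,"gripper":1},{"x":0,"y":0,"z":0,"yaw":0,"gripper":1},{"x":0,"y":0,"z":0,"yaw":0,"gripper":1}]';python3 -m inch '[{"x":0,"y":0,"z":-0.5,"yaw":0,"gripper":1},{"x":0,"y":0,"z":-1.5,"yaw":0,"gripper":1},{"x":0,"y":0,"z":-2,"yaw":0,"gripper":1},{"x":0,"y":0,"z":-2,"yaw":0,"gripper":1},{"x":0,"y":0,"z":-2,"yaw":0,"gripper":1},{"x":0,"y":0,"z":-2,"yaw":0,"gripper":1},{"x":0,"y":0,"z":-2,"yaw":0,"gripper":1},{"x":0,"y":0,"z":-1.5,"yaw":0,"gripper":1},{"x":0,"y":0,"z":0,"yaw":0,"gripper":1},{"x":0,"y":0,"z":0,"yaw":0,"gripper":1}]'
python3 -m inch '[{"x":-2.6,"y":0,"z":0,"yaw":0,"gripper":1},{"x":-2.6,"y":0,"z":0,"yaw":0,"gripper":1},{"x":-2.6,"y":0,"z":0,"yaw":0,"gripper":1},{"x":-2.6,"y":0,"z":0,"yaw":0,"gripper":1},{"x":-2.6,"y":0,"z":0,"yaw":0,"gripper":1},{"x":-2.6,"y":0,"z":0,"yaw":0,"gripper":1},{"x":-2.6,"y":0,"z":0,"yaw":0,"gripper":1},{"x":-2.6,"y":0,"z":0,"yaw":0,"gripper":1},{"x":-2.6,"y":0,"z":0,"yaw":0,"gripper":1},{"x":-2.6,"y":0,"z":0,"yaw":0,"gripper":1},{"x":-2.6,"y":0,"z":0,"yaw":0,"gripper":1},{"x":-2.6,"y":0,"z":0,"yaw":0,"gripper":1}]' >/dev/null
python3 -m inch '[{"x":-2.6,"y":0,"z":0,"yaw":0,"gripper":1},{"x":-2.6,"y":0,"z":0,"yaw":0,"gripper":1},{"x":-2.6,"y":0,"z":0,"yaw":0,"gripper":1},{"x":-2.6,"y":0,"z":0,"yaw":0,"gripper":1},{"x":-2.6,"y":0,"z":0,"yaw":0,"gripper":1},{"x":-2.6,"y":0,"z":0,"yaw":0,"gripper":1},{"x":0,"y":0,"z":0,"yaw":0,"gripper":1},{"x":0,"y":0,"z":0,"yaw":0,"gripper":1},{"x":0,"y":0,"z":0,"yaw":0,"gripper":1}]'
python3 -c "
from h import *
grab('top','top9');g=grab('scene','sc9')
a=cv2.imread('pics/top9.png')[160:235,100:250];b=cv2.imread('pics/sc9.png')[200:330,260:480]
cv2.imwrite('pics/c9.png',np.vstack([cv2.resize(a,(560,280),interpolation=cv2.INTER_CUBIC),cv2.resize(b,(560,310),interpolation=cv2.INTER_CUBIC)]))"
```

```text
time_s: 37.48
ee_pos: [484.4, 277.3, 46.8]
ee_rot: [-180.0, 0.0, 101.8]
force: [-0.4, -0.4, -0.3]
gripper_width: 66.6
time_s: 38.32
ee_pos: [484.7, 277.5, 182.6]
ee_rot: [179.9, -0.0, 101.8]
force: [0.3, 0.0, -0.3]
gripper_width: 91.2
time_s: 40.07
ee_pos: [579.0, -180.2, 180.6]
ee_rot: [-179.9, -0.1, 101.7]
force: [-0.4, -0.4, -0.2]
gripper_width: 91.4
```

View pics/c9.png

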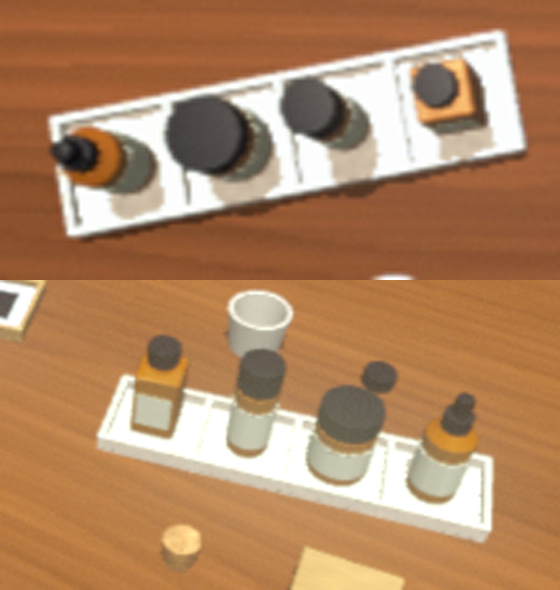

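All four stand upright, in order from the left as seen from the robot: dropper (68,155), jar (207,135), slim (310,107), square (435,85). I'll do one numeric check, then hand in if it is within limits.

```bash
python3 - <<'E'
from h import *
from fit import Rk
g=dict(np.load('pics/top9.npz'));c,s=np.cos(Rk[2]),np.sin(Rk[2]);ok=True
for n,u,v,z,y in(('dropper',68,155,98,96),('jar',207,135,68,32),('slim',310,107,90,-32),('square',435,85,86,-96)):
    p=ray(g,u/3.733+100,v/3.733+160,z)[:2]-Rk[:2];e=np.array([c*p[0]+s*p[1],-s*p[0]+c*p[1]-y]);print(n,e.round(1));ok&=abs(e).max()<13
if ok: print(env.job_done())
E
```

```text
resid [ 0.6 -0.3 -0.6 -0.1  0.6  0.6 -0.6 -0.2]
resid [-0.9 -1.7 -0.5  0.2  0.4  1.7  1.  -0.2]
dropper [-3.4 -5.7]
jar [-1.4 -3.7]
slim [-0.8 -0.8]
square [-0.9 -1.2]
the job is handed in; nothing more can be done
None
```

I moved all four amber bottles into the rack in reverse order and handed the job in at about 40 s of the 104 s allowed. From left to right, as seen from the robot, the rack now holds dropper, jar, slim and square. I did not touch the green look-alikes.

- **Position:** in the last pictures all four stand upright in their compartments. Measured from the top camera, they are within about 6 mm of the compartment centres; the limit is 18 mm. The dropper is furthest off, at -3.4 and -5.7 mm.
- **Gentleness:** foot contact read 2 to 5 N on set-down for the slim bottle, the jar and the dropper. The square bottle showed no contact force before I opened the fingers, so it may have settled by up to about a millimetre.
- **Gripper:** it was clear of everything at hand-in.

No check failed. One mid-job check with the top camera was blocked by the arm, so I repeated it later with the view clear.

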